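Wedge a plaster casting mould shut

ROBOT

A 6-joint arm with a two-finger parallel gripper is mounted at the origin on the work surface. World frame = base frame: x ahead of the robot, y to its left, z up, the work surface at z = 0. Lengths are in m, angles in rad, forces in N, time in s.
With the tool pointing down it reaches from about 0.35 to 0.975 m from the base axis. Payload 7.1 kg.
Tool frame: the origin (TCP) lies midway between the tips of the shut fingers; the grasp point (between the pads) lies 19 mm behind it (arm.hold_point_z is the distance from the TCP to the grasp point, in m); z points along the fingers, y is the line along which they close (so a half turn about z gives the same grasp; the last joint's range is limited). The gripper opens to 88 mm and grips with 3 to 60 N. Pads are 20 mm wide; open, the fingers measure 115 mm over their backs; the gripper's body (75 mm by 178 mm) begins 61 mm behind the grasp point.
Start: joints at [-1.317, 0.423, 1.63, -0, 1.089, -0.019], TCP at [0.168, -0.602, 0.223] pointing down, gripper open.
Joint ranges: [-3, 3], [-0.9, 2.11], [0.09, 2.58], [-1.31, 4.45], [0.11, 2.69], [-2.54, 2.54]. Speed limits (rad/s): [2.39, 2.39, 3.01, 3.14, 3.14, 3.14].

INTERFACE

Orientations are given as a unit quaternion [x, y, z, w].
In Python, from cell import state, eyes, arm gives the robot as it stands.
- The arm moves only by the tool move_arm, never from a script. Its argument "commands" is a list that holds one entry, the list of rows, each a list of 7 numbers: the shift along the tool's x, y, z each as a share of 30 mm, from -1 to 1, then the turn, a rotation vector about the tool's x, y, z each as a share of 5 degrees, from -1 to 1, then the gripper's target within -1 to 1 (shut at 1, half-way at 0, fully open at -1). A call has 1 to 20 rows; each row shifts and turns the commanded pose from where the row before left it, along the tool's axes as they then stand; what a row does not reach is not made up. A row lasts 1/12 s, in which the tool goes at most 41.7 mm and 7.16 degrees, less where a joint would pass 70% of its speed; a pose out of reach is approached as far as the arm can. A call with a number of a shift or a turn outside -1 to 1 is refused whole. A call with a gripper value outside its range is refused whole. The fingers move at their own pace and stop on an object; the grip force is fixed at half the most. Time passes only in rows, so rows that do not move let the fingers close. It gives the time, the measured TCP pose, the force, the opening and the grip force at its end, in the units of the state.
- state(): the state, without advancing time (a new reading comes with each control period).
- eyes.capture(name): name is "side" or "top"; returns a dict with "frame" (384x512x3 uint8, red, green, blue), "range_z" (384x512 float32, m along the optical axis (not along the pixel's ray), 0 where there is no reading), "vfov" (degrees; the focal length in pixels is half the picture's height over the tangent of half this angle, whatever the lens; pixels are square), "cx", "cy" (the principal point, pixels), "rvec" (rotation vector, rad) and "tvec" (3), from world to camera coordinates, as OpenCV has them. Camera axes: x right, y down, z forward; pixel columns grow to the right and rows downward; lengths in m; the calibration is good to about 2 mm. A picture is of the moment at which its call begins.
- arm.hand_in(): hands the job in; it is judged then, once.
The state is a dict: "time": time; "q": joint angles; "qvel": joint speeds; "joint_efforts": joint torques, N m; "ee_pos": TCP position; "orientation": TCP orientation; "contact_force": force on the tool from outside, world axes, zero at the start; "torque": the same for the moment, N m; "gripper_width": finger opening in m; "gripper_force": force on a finger pad.
Only numpy, scipy, OpenCV 4.12 (cv2) and the standard library are available. Lean on these libraries where they do the work, as an engineer would, in place of code of your own. Each camera call takes 0.05 s, during which the arm holds its last target. There are 200 camera calls.

TASK

Get the two-part plaster mould ready for pouring: push both halves up against the end stop of the wooden clamping cradle, then set the wooden wedge thin end first into the slot between the mould and the slanting cheek, flat on the baseboard, and tap or push it in until it locks the halves tightly together against the fence and stays tight when you let go. Go gently: plaster cracks, so do not ram the wedge, and leave the other things on the table alone.

Things in the scene. Friction and masses are not known exactly. Their poses are not given: they have to be found in the camera images.
- cradle: Fixed wooden clamping cradle. Origin at table level; x = direction the wedge is driven, y left, z up. Plywood baseboard 12 mm thick, x -150 to 75, y -85 to 85 mm. On it, 45 mm tall: at the right a fence along x faced with cork (face y = -50 mm, x -60 to 66; gives 1 mm per 40 N), at the far end an end stop (face x = 50 mm, y -50 to 20).
- stop (a point): Point on the end stop's face where the seam of the closed mould meets it, at the baseboard's top: x = 50, y = -12, z = 12 mm in the cradle's frame; axes as the cradle's.
- mouth (a point): Middle of the slot's mouth with the halves still loose: cradle x = -40, y = 37.5, z = 12 mm. The slot lies between the mould and a wooden cheek (90 x 25 x 40 mm tall), whose near inner corner is at cradle x = -40, y = 42.5 to 48.5 mm: it is screwed on anew each time and not measured. From there its face slants 0.15 mm to -y per mm of x, like the wedge; a lead-in flares outwards to x = -52 mm.
- half_fence: Plaster mould half beside the fence, 100 (x) x 38 (y) x 50 mm tall, about 0.2 kg, loose on the baseboard, some mm off the fence and 6 to 18 mm off the end stop. Origin: centre of its underside; axes nearly the cradle's. Home (against stop and fence) it is at x = 0, y = -31 mm in the cradle's frame.
- half_wedge: The other mould half, same size, left of the first and some mm apart; the wedge bears on its left face. Home it is at x = 0, y = 7 mm in the cradle's frame, its left face at y = 26 mm. The plaster cracks if the wedge presses on it with more than 35 N.
- wedge: Loose wooden wedge lying flat, 140 long, 34 mm tall, 80 g. Origin: underside, centre of its butt, a block 40 mm long (x -20 to 20), 24 mm wide (y -12 to 12), to grip and tap. From x = 20 to the thin end at x = 120 it tapers from 24 to 9 mm: right side straight at y = -12 (goes against the mould), left side slants like the cheek. The batten has no taper.
- wedge_butt (a point): Centre of the butt's end face, where the wedge is tapped: 20 mm behind the wedge's origin, 17 mm above its underside. It slides in with 0 to 8 N, taking up the halves' play, then jams and the force climbs by some 2 to 3 N per mm. A push of 13 to 20 N along the cradle's x then leaves it tight (over 10 N on the mould is needed); it holds by friction.
- wedge_tip (a point): Middle of the wedge's thin end: x = 120, y = -7.5, z = 17 mm in the wedge's frame. Jammed tight it is mostly 50 to 95 mm past the slot's mouth, depending on how the cheek is set; the wedge is then parallel to the cradle, its origin at cradle y = 36 to 38 mm, so the butt shifts some mm to the right on the way in. A butt held or pushed aside skews the wedge and it sticks before it is tight.
- batten: Bystander: plain wooden batten 130 x 24 x 34 mm, origin at the centre of its underside, length along x.
- tub: Bystander: open white plastic tub, 110 mm across, 100 mm tall.
- tublid: Bystander: flat white round lid, 116 mm across, 8 mm thick.
- tile0: Bystander: stepped clay test tile, 70 x 50 x 11 mm.
- tile1: Bystander: stepped clay test tile, 70 x 50 x 11 mm.
- beaker: Bystander: clear plastic beaker, 80 mm across, 110 mm tall.
- jar: Bystander: jar, 70 mm across, 100 mm tall.
There are look-alikes about, which are no part of the job. Leave any blue or pink look-alike of the half_wedge alone.

How it is judged:
On the way, in this order (a step that is already met when the one before it is completed fails the run):
1. both halves are up against the end stop (within 4 mm), before the wedge is tight (x of each of half_fence, half_wedge in the frame of cradle above -0.004 m), for 0.1 s.
2. the wedge is in the slot and presses on the mould with more than 10 N (x of wedge_tip in the frame of cradle above -0.01 m and contact force between wedge and half_wedge above 10 N), for 0.1 s.
At the end, for the whole second after the job is handed in: Wedge at rest, flat in the slot (5 mm, 0.08 rad, thin end 30 mm or more past the mouth), pressing on the mould with over 10 N, the halves on one another with over 8 N; both halves within 4 mm of the end stop and 2 mm of their home by the fence; nothing else moved over 30 mm (all of step 1 and all of step 2 and contact force between half_fence and half_wedge above 8 N and y of half_fence in the frame of cradle below -0.029 m and y of half_wedge in the frame of cradle below 0.009 m and z of wedge in the frame of cradle below 0.017 m and angle between the x axis of wedge and the x axis of cradle, either way round below 0.08 rad and angle between wedge's own z axis and vertical below 0.08 rad and linear speed of wedge below 0.01 m/s); the robot touches nothing.
It fails at once if the wedge presses on the plaster with more than 35 N (contact force between wedge and half_wedge above 35 N).
It fails at once if a mould half is lifted or tipped (height (world z) of any of half_fence, half_wedge above 0.03 m or angle between any of half_fence, half_wedge's own z axis and vertical above 0.2 rad).
It fails at once if another thing on the table is moved by more than 30 mm (distance of any of batten, tub, tublid, tile0, tile1, beaker, jar from where it was at the start of the episode above 0.03 m).
It also fails if it takes over 70 s, if anything falls off the work surface, if the arm or the gripper's body presses on something with over 40 N, if the wrist force passes 120 N, or if a joint passes its speed limit or range.

## Working session

There is one attempt and no reset: what is moved stays moved. The work goes in short steps, Python scripts to look and compute and a tool call to move; the robot and the scene stay as the last step left them, time stands still between calls to the robot, and variables do not carry over. Pictures are saved under pics/ and viewed, at most 10 in all, crops included, and the job is handed in when it is done.

Besides the shell and the picture viewer there is one more tool, called after "Request:" as name(argument=value, ...), one argument or row to a line, values as JSON. move_arm: Moves the arm, as the interface text tells. Its arguments: {"type":"object","properties":{"commands":{"type":"array","items":{"type":"array","items":{"type":"array","items":{"type":"number","minimum":-1,"maximum":1}}}}},"required":["commands"]}

```bash
mkdir -p pics; ls; cat > h.py <<'E'
import numpy as np, cv2
from cell import state, eyes, arm
def cap(n):
    d=eyes.capture(n); d['R']=cv2.Rodrigues(np.array(d['rvec'],float))[0]; d['t']=np.array(d['tvec'],float).ravel()
    d['f']=192/np.tan(np.radians(d['vfov'])/2); return d
def pts(d):
    v,u=np.mgrid[:384,:512]; z=d['range_z']
    c=np.stack([(u-d['cx'])/d['f']*z,(v-d['cy'])/d['f']*z,z],-1)
    return (c-d['t'])@d['R']
def ray(d,u,v,h):
    c=np.array([(u-d['cx'])/d['f'],(v-d['cy'])/d['f'],1])@d['R']; o=-d['R'].T@d['t']
    return o+c*(h-o[2])/c[2]
def save(d,n,box=None,s=1):
    im=d['frame'][...,::-1]
    if box: im=im[box[1]:box[3],box[0]:box[2]]
    cv2.imwrite('pics/'+n,cv2.resize(im,None,fx=s,fy=s,interpolation=cv2.INTER_CUBIC))
E
python3 - <<'E'
from h import *
for n in('top','side'):
    d=cap(n); save(d,n+'0.png',None,1.5); np.savez(n+'0.npz',**{k:d[k] for k in d}); print(n,-d['R'].T@d['t'],d['f'],d['R'].round(2).tolist(),(d['range_z']>0).mean())
print(state())
E
```

```text
pics
top [ 0.29323634 -0.03545023  1.24861633] 393.92026716804423 [[0.01, -1.0, -0.01], [-0.99, -0.0, -0.17], [0.17, 0.01, -0.99]] 0.9959665934244791
side [-0.12208012  0.80529286  0.78081993] 465.6602238374599 [[-0.81, -0.59, -0.02], [-0.33, 0.48, -0.81], [0.49, -0.65, -0.59]] 0.9958902994791666
{'time': 0.1, 'q': array([-1.31700187e+00,  4.23761747e-01,  1.63058945e+00, -5.10613462e-06,
        1.08863471e+00, -1.89889968e-02]), 'qvel': array([ 6.16808040e-04, -1.48283448e-03, -3.08389455e-03, -1.32840538e-04,
        1.08708948e-03,  9.81062591e-05]), 'joint_efforts': array([-1.94054919e-03, -5.45614243e+01, -2.74324554e+01,  6.44418458e-02,
        1.87968073e-02, -3.07324069e-05]), 'ee_pos': array([ 0.16828698, -0.60139553,  0.22199059]), 'orientation': array([ 9.90712657e-01,  1.35970388e-01, -8.38442124e-05, -6.91570422e-04]), 'contact_force': array([ 0.02413319, -0.31394163, -0.4268619 ]), 'torque': array([-0.03645737, -0.04915454,  0.03551039]), 'gripper_force': 0.0, 'gripper_width': 0.08789634334187657}
```

View pics/top0.png

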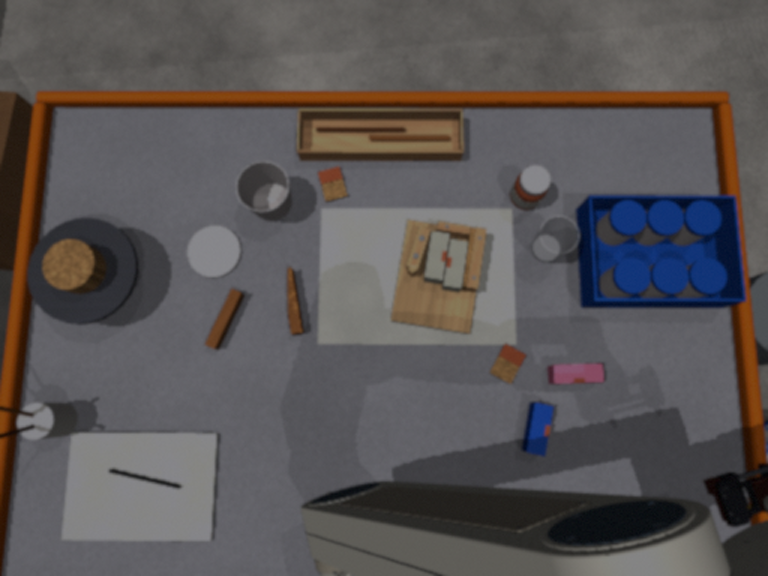

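View pics/side0.png

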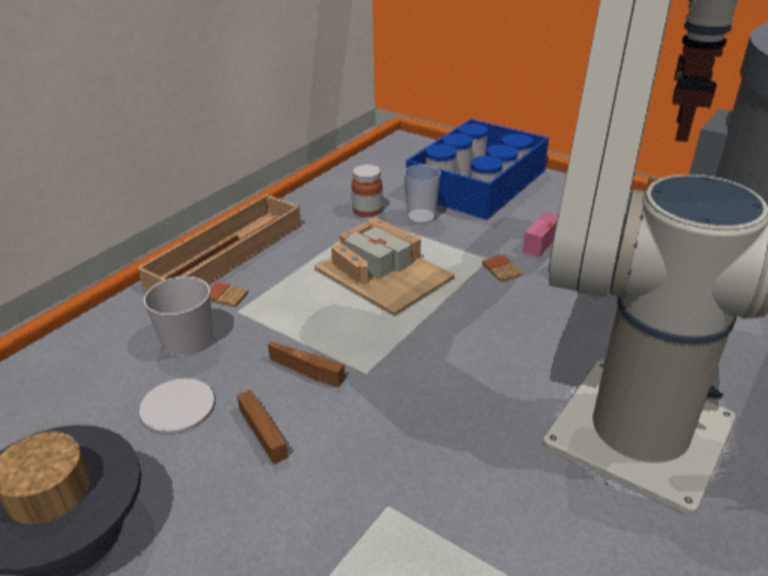

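The top view shows the cradle near (440,275), its far end up and tilted a little right. The grey-green halves are near (437,255) and (456,262), and the cheek is at (418,247). The wedge is at (295,300) with its thin end up, and the batten is at (225,318). Next I'll measure with depth and colour.

```bash
python3 - <<'E'
from h import *
z=np.load('top0.npz'); d={k:z[k] for k in z.files}
P=pts(d); H=P[...,2]
box=(180,130,340,235)
save(d,'crop0.png',box,4)
def comp(m,name,h=None):
    n,l,s,c=cv2.connectedComponentsWithStats(m.astype(np.uint8))
    for i in range(1,n):
        if s[i,4]>60:
            q=P[l==i]
            (cx,cy),(w,hh),a=cv2.minAreaRect((q[:,:2]*1000).astype(np.float32))
            print(name,s[i].tolist(),'ctr',round(cx,1),round(cy,1),'size',round(w,1),round(hh,1),'ang',round(a,1),'z',np.median(q[:,2]).round(4))
R=np.zeros_like(H,bool); R[120:250,130:340]=1
comp(R&(H>.057)&(H<.07),'halves'); comp(R&(H>.04)&(H<.0575),'frame'); comp(R&(H>.026)&(H<.04),'wedge'); comp(R&(H>.007)&(H<.02),'board')
hsv=cv2.cvtColor(d['frame'],cv2.COLOR_RGB2HSV)
for p in[(290,170),(304,176),(197,200),(150,212),(290,205),(278,165),(318,172)]: print(p,d['frame'][p[1],p[0]],hsv[p[1],p[0]],P[p[1],p[0]].round(4))
E
```

```text
halves [283, 154, 29, 39, 749] ctr 578.7 -141.6 size 83.1 110.6 ang 81.8 z 0.0615
frame [291, 148, 33, 46, 436] ctr 590.6 -163.6 size 103.0 131.0 ang 80.9 z 0.0549
frame [271, 151, 16, 32, 237] ctr 601.7 -81.0 size 24.6 101.2 ang 72.4 z 0.0511
wedge [191, 179, 10, 44, 285] ctr 496.0 182.9 size 137.9 24.9 ang 10.5 z 0.0329
wedge [136, 193, 25, 40, 334] ctr 458.0 323.1 size 25.8 130.3 ang 67.2 z 0.0332
board [166, 120, 25, 17, 71] ctr 746.2 249.2 size 39.5 82.7 ang 22.3 z 0.0134
board [213, 120, 18, 15, 108] ctr 751.9 103.2 size 49.9 48.5 ang 15.8 z 0.0086
board [260, 147, 57, 76, 1856] ctr 555.7 -126.1 size 170.0 225.5 ang 80.7 z 0.0114
board [130, 151, 30, 34, 374] ctr 604.4 349.1 size 92.5 111.0 ang 78.8 z 0.0086
board [326, 229, 14, 21, 128] ctr 373.4 -262.8 size 34.3 69.1 ang 63.0 z 0.0093
(290, 170) [126 125 116] [ 27  20 126] [ 0.5879 -0.1182  0.0623]
(304, 176) [125 124 115] [ 27  20 125] [ 0.5689 -0.1611  0.063 ]
(197, 200) [85 54 30] [ 13 165  85] [0.4972 0.1715 0.0346]
(150, 212) [103  64  36] [ 13 166 103] [0.4585 0.3167 0.0352]
(290, 205) [133 107  77] [ 16 107 133] [ 0.4864 -0.1209  0.0108]
(278, 165) [134 107  77] [ 16 108 134] [ 0.6071 -0.0816  0.0495]
(318, 172) [135 105  75] [ 15 113 135] [ 0.5825 -0.2049  0.0599]
```

View pics/crop0.png

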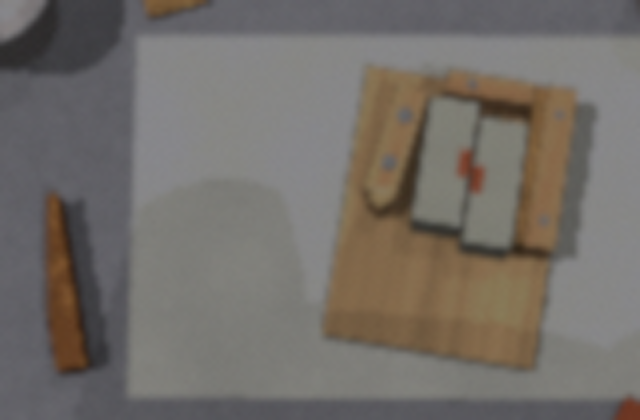

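The crop shows the wedge's thin end at (52,195) and its butt at (70,370). The halves' near ends are at (435,230) and (490,250), the left one further ahead, and the stop face is at y≈98. This gives the cradle origin ≈ (0.593,-0.132) with yaw ≈ -9.2°. I'll turn the tool to the cradle's yaw and go behind the halves, fingers about 25 mm apart.

Request:
move_arm(
  commands=[
    [[0,0,0,0,0,0.99,0.43],[0,0,0,0,0,0.99,0.43],[0,0,0,0,0,0.99,0.43],[0,0,0,0,0,0.99,0.43],[0,0,0,0,0,0.99,0.43],[0.46,-0.96,0,0,0,0,0.43],[0.46,-0.96,0,0,0,0,0.43],[0.46,-0.96,0,0,0,0,0.43],[0.46,-0.96,0,0,0,0,0.43],[0.46,-0.96,0,0,0,0,0.43],[0.46,-0.96,0,0,0,0,0.43],[0.46,-0.96,0,0,0,0,0.43],[0.46,-0.96,0,0,0,0,0.43],[0.46,-0.96,0,0,0,0,0.43],[0.46,-0.96,0,0,0,0,0.43],[0.46,-0.96,0,0,0,0,0.43],[0.46,-0.96,0,0,0,0,0.43],[0.46,-0.96,0,0,0,0,0.43],[0.46,-0.96,0,0,0,0,0.43],[0.46,-0.96,0,0,0,0,0.43]],
  ],
)

```text
time: 1.77
ee_pos: [0.4417, -0.2066, 0.2226]
orientation: [0.997, -0.08, -0.0, -0.0]
contact_force: [0.5, 0.1, 1.0]
gripper_width: 0.0251
gripper_force: 0.0
```

Request:
move_arm(
  commands=[
    [[0.47,-0.97,0,0,0,0,0.43],[0.47,-0.97,0,0,0,0,0.43],[0.47,-0.97,0,0,0,0,0.43],[0,0,0.95,0,0,0,0.43],[0,0,0.95,0,0,0,0.43],[0,0,0.95,0,0,0,0.43],[0,0,0.95,0,0,0,0.43],[0,0,0,0,0,0,0.43]],
  ],
)

```text
time: 2.43
ee_pos: [0.4933, -0.1275, 0.1041]
orientation: [0.997, -0.079, -0.004, -0.001]
contact_force: [-0.9, -0.1, -0.8]
gripper_width: 0.0253
gripper_force: 0.0
```

```bash
cat >> h.py <<'E'
O=np.array([.5927,-.1322]); A=np.radians(-9.2); EX=np.array([np.cos(A),np.sin(A)]); EY=np.array([-EX[1],EX[0]])
def cr(p): p=np.asarray(p)[...,:2]-O; return 1000*np.stack([p@EX,p@EY],-1)
E
python3 - <<'E'
from h import *
s=state(); print(cr(s['ee_pos']),s['ee_pos'])
d=cap('side'); save(d,'side1.png',(180,100,330,230),4)
E
```

```text
[-98.90856503 -11.21474677] [ 0.49327074 -0.12745686  0.10405106]
```

View pics/side1.png

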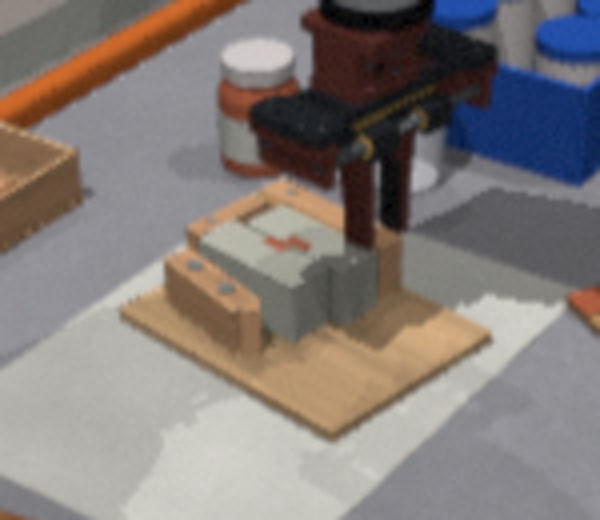

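The fingers straddle the seam behind the halves, above the baseboard (near (375,240)). I'll descend and push gently.

Request:
move_arm(
  commands=[
    [[0,0,0.87,0,0,0,0.43],[0,0,0.87,0,0,0,0.43],[0,0,0.87,0,0,0,0.43],[0,0,0,0,0,0,0.43],[0.3,0,0,0,0,0,0.43],[0.2,0,0,0,0,0,0.43],[0.1,0,0,0,0,0,0.43],[0.1,0,0,0,0,0,0.43],[0.1,0,0,0,0,0,0.43],[0.1,0,0,0,0,0,0.43],[0.1,0,0,0,0,0,0.43],[0.1,0,0,0,0,0,0.43]],
  ],
)

```text
time: 3.48
ee_pos: [0.5295, -0.1339, 0.0305]
orientation: [0.997, -0.08, -0.0, -0.0]
contact_force: [-1.7, 0.8, 1.0]
gripper_width: 0.0248
gripper_force: 0.8
```

```bash
python3 - <<'E'
from h import *
s=state(); print(cr(s['ee_pos']),s['ee_pos'],s['contact_force'])
E
```

```text
[-62.14543732 -11.75399162] [ 0.52947474 -0.13386691  0.03052886] [-1.70600828  0.82682111  0.97908008]
```

Request:
move_arm(
  commands=[
    [[0.05,0,0,0,0,0,0.43],[0.05,0,0,0,0,0,0.43],[0,0,0,0,0,0,0.43]],
  ],
)

```text
time: 3.73
ee_pos: [0.5314, -0.1341, 0.0301]
orientation: [0.997, -0.079, -0.001, -0.0]
contact_force: [-4.6, -0.3, 2.4]
gripper_width: 0.025
gripper_force: 2.1
```

Request:
move_arm(
  commands=[
    [[0.05,0,0,0,0,0,0.43],[0.05,0,0,0,0,0,0.43],[0,0,0,0,0,0,0.43]],
  ],
)

```text
time: 3.98
ee_pos: [0.5314, -0.1339, 0.0295]
orientation: [0.997, -0.079, -0.004, -0.001]
contact_force: [-12.2, 2.0, 6.6]
gripper_width: 0.0251
gripper_force: 6.0
```

Request:
move_arm(
  commands=[
    [[-0.4,0,0,0,0,0,0.43],[-0.4,0,0,0,0,0,0.43],[0,0,-0.95,0,0,0,0.43],[0,0,-0.95,0,0,0,0.43],[0,0,-0.95,0,0,0,0.2],[0,0,-0.95,0,0,0,0],[-0.1,-0.95,0,0,0,0,0],[-0.1,-0.95,0,0,0,0,0],[-0.1,-0.95,0,0,0,0,0],[-0.1,-0.95,0,0,0,0,0],[-0.1,-0.95,0,0,0,0,0],[-0.1,-0.95,0,0,0,0,0],[0,0,0,0,0,0,0]],
  ],
)

```text
time: 5.07
ee_pos: [0.5219, 0.0444, 0.1447]
orientation: [0.997, -0.078, 0.001, -0.001]
contact_force: [-0.3, 0.4, 0.4]
gripper_width: 0.044
gripper_force: 0.0
```

```bash
python3 - <<'E'
from h import *
z=np.load('top0.npz'); d0={k:z[k] for k in z.files}
P=pts(d0); m=np.zeros((384,512),bool); m[172:230,185:208]=1
q=P[m&(P[...,2]>.029)&(P[...,2]<.04)][:,:2]*1000
# straight right side: min-y edge; per-x bins after rough rotation by 10.5deg
for a in (10.5,):
    e=np.array([np.cos(np.radians(a)),np.sin(np.radians(a))]); n=np.array([-e[1],e[0]])
    X=q@e;Y=q@n; print(X.min(),X.max())
    b=np.arange(X.min(),X.max(),10)
    R=[(x+5,Y[(X>=x)&(X<x+10)].min(),Y[(X>=x)&(X<x+10)].max()) for x in b]; R=np.array(R); print(R.round(1).tolist())
    for c in(1,2): print(np.degrees(np.arctan(np.polyfit(R[1:-1,0],R[1:-1,c],1))[0])+a)
s=state(); print('tcp',s['ee_pos'],s['orientation'])
d=cap('top'); save(d,'top2.png',(240,130,340,235),5)
P=pts(d);H=P[...,2]; q=P[(H>.0585)&(H<.067)&(np.abs(cr(P)[...,0])<75)&(cr(P)[...,1]>-60)&(cr(P)[...,1]<45)]
c=cr(q); print(c.min(0),c.max(0),np.percentile(c,[3,97],axis=0))
for lo,hi in((-60,-12),(-8,40)):
    k=c[(c[:,1]>lo)&(c[:,1]<hi)]; print(np.percentile(k,[2,98],axis=0).round(1))
ch=P[(H>.044)&(H<.0585)]; c=cr(ch); c=c[(c[:,1]>30)&(c[:,1]<90)&(abs(c[:,0])<80)]
for x in range(-50,50,10): k=c[abs(c[:,0]-x)<5]; print(x,k[:,1].min().round(1) if len(k) else None,end=';')
E
```

```text
452.0439244159998 589.9757161360174
[[457.0, 78.2, 100.5], [467.0, 77.0, 99.9], [477.0, 77.7, 101.4], [487.0, 77.4, 99.9], [497.0, 77.6, 101.9], [507.0, 77.0, 99.5], [517.0, 78.0, 98.4], [527.0, 78.2, 96.4], [537.0, 78.2, 95.7], [547.0, 78.0, 93.6], [557.0, 78.2, 92.8], [567.0, 78.5, 90.9], [577.0, 79.6, 89.2], [587.0, 78.4, 87.4]]
11.447933640016915
4.168262867537697
tcp [0.52194014 0.04439286 0.14466511] [ 9.96956394e-01 -7.79523502e-02  1.00583296e-03 -6.06951267e-04]
[-56.44157905 -58.09472468] [64.92414581 30.26948795] [[-47.14347186 -46.37498709]
 [ 48.47513944  28.13197349]]
[[-48.1 -51.3]
 [ 54.6 -12.9]]
[[-48.8  -6.3]
 [ 49.8  29.6]]
-50 53.4;-40 45.2;-30 43.6;-20 42.6;-10 30.3;0 39.4;10 39.9;20 36.2;30 30.6;40 35.2;
```

View pics/top2.png

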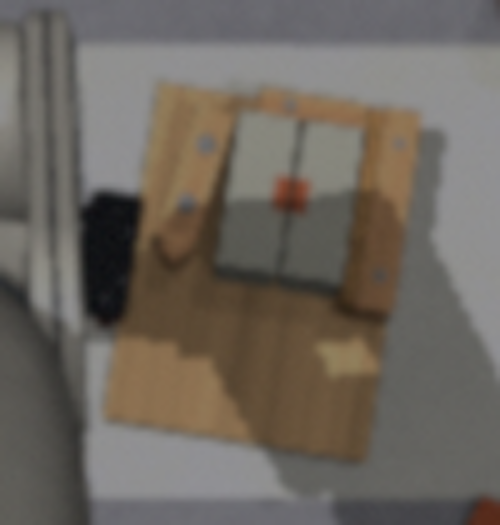

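Both halves are now square against the stop, orange marks meeting at (291,195). The cheek's near corner is at about (172,265), and the slot there runs y≈30 to 45. Now to the wedge at ≈ (0.447,0.173), yaw 11°.

Request:
move_arm(
  commands=[
    [[-0.63,-0.77,0,0,0,0,-0.2],[-0.63,-0.77,0,0,0,0,-0.2],[-0.63,-0.77,0,0,0,0,-0.2],[-0.63,-0.77,0,0,0,0,-0.2],[-0.63,-0.77,0,0,0,0,-0.2],[0,0,0,0,0,-1,-0.2],[0,0,0,0,0,-1,-0.2],[0,0,0,0,0,-1,-0.2],[0,0,0,0,0,-1,-0.2],[0,0,0.9,0,0,0,-0.2],[0,0,0.9,0,0,0,-0.2],[0,0,0.9,0,0,0,-0.2],[0,0,0,0,0,0,-0.2]],
  ],
)

```text
time: 6.2
ee_pos: [0.4438, 0.1679, 0.0598]
orientation: [0.996, 0.094, -0.003, 0.001]
contact_force: [0.3, -1.1, 0.8]
gripper_width: 0.0527
gripper_force: 0.0
```

Request:
move_arm(
  commands=[
    [[0.13,-0.16,0.75,0,0,0,-0.2],[0,0,0.75,0,0,0,-0.2],[0,0,0,0,0,0,-0.2],[0,0,0,0,0,0,-0.2]],
  ],
)

```text
time: 6.53
ee_pos: [0.4489, 0.1746, 0.0187]
orientation: [0.996, 0.095, -0.001, 0.0]
contact_force: [-0.8, 0.4, 0.5]
gripper_width: 0.0531
gripper_force: 0.0
```

```bash
python3 - <<'E'
from h import *
s=state(); print(s['ee_pos'],s['orientation'])
d=cap('side'); save(d,'side3.png',(150,170,270,270),5)
E
```

```text
[0.44887532 0.1745692  0.01867502] [ 9.95518211e-01  9.45672725e-02 -6.93395033e-04  2.04516293e-04]
```

View pics/side3.png

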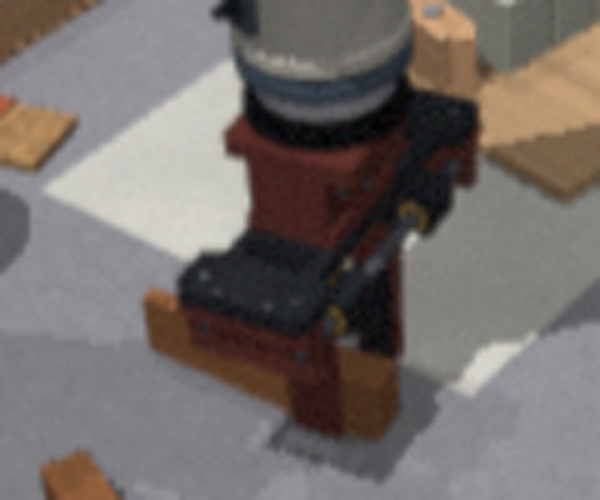

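The fingers straddle the butt (finger at (320,390), butt end at (385,400)). I'll lower slightly and close.

Request:
move_arm(
  commands=[
    [[0,0,0.15,0,0,0,-0.2],[0,0,0,0,0,0,1],[0,0,0,0,0,0,1],[0,0,0,0,0,0,1],[0,0,0,0,0,0,1],[0,0,0,0,0,0,1],[0,0,0,0,0,0,1]],
  ],
)

```text
time: 7.17
ee_pos: [0.4491, 0.1752, 0.0142]
orientation: [0.995, 0.095, 0.0, -0.0]
contact_force: [-0.4, 0.1, 4.9]
gripper_width: 0.0237
gripper_force: 30.0
```

Request:
move_arm(
  commands=[
    [[0,0,-0.8,0,0,0,1],[0,0,-0.8,0,0,0,1],[0,0,-0.8,0,0,0,1],[0,0,0,0,0,1,1],[0,0,0,0,0,1,1],[0,0,0,0,0,1,1],[0,0,0,0,0,1,1],[0.06,0.98,0,0,0,0,1],[0.06,0.98,0,0,0,0,1],[0.06,0.98,0,0,0,0,1],[0.06,0.98,0,0,0,0,1],[0.06,0.98,0,0,0,0,1],[0.06,0.98,0,0,0,0,1],[0.06,0.98,0,0,0,0,1],[0.06,0.98,0,0,0,0,1],[0,0,0,0,0,0,1],[0,0,0,0,0,0,1]],
  ],
)

```text
time: 8.58
ee_pos: [0.4256, -0.0605, 0.0858]
orientation: [0.997, -0.081, -0.0, -0.0]
contact_force: [-0.7, 0.4, -1.3]
gripper_width: 0.0241
gripper_force: 30.0
```

```bash
python3 - <<'E'
from h import *
s=state(); o=s['orientation']; print(s['time'],cr(s['ee_pos']),s['ee_pos'],np.degrees(2*np.arctan2(o[1],o[0])),o)
d=cap('top'); save(d,'top4.png',(240,130,340,235),5)
P=pts(d);h=s['ee_pos'][2]-.0142+.034; H=P[...,2]; hs=cv2.cvtColor(d['frame'],cv2.COLOR_RGB2HSV)
c=cr(P); m=(abs(H-h)<.007)&(c[...,1]<70)&(c[...,1]>20)&(c[...,0]<-50)&(c[...,0]>-220)
c=c[m]; print(h,len(c))
for x in range(-200,-50,10):
    k=c[abs(c[:,0]-x)<5]
    if len(k): print(x,k[:,1].min().round(1),k[:,1].max().round(1),len(k))
E
```

```text
8.5833 [-176.45361296   44.06422861] [ 0.42556128 -0.06049099  0.08580258] -9.314536137975626 [ 9.96698204e-01 -8.11951796e-02 -1.68524963e-04 -6.00142883e-05]
0.10560257824251043 17
-70 33.2 41.9 9
-60 31.7 40.5 8
```

View pics/top4.png

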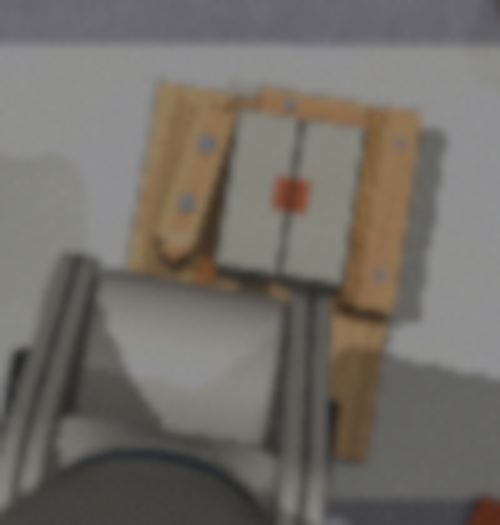

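The tip shows at (205,268), just before the mouth and between the mould and the cheek. I'll shift 1.5 mm left and lower to the board.

Request:
move_arm(
  commands=[
    [[0,-0.05,0.6,0,0,0,1],[0,0,0.6,0,0,0,1],[0,0,0.6,0,0,0,1],[0,0,0.1,0,0,0,1],[0,0,0,0,0,0,1],[0,0,0,0,0,0,1]],
  ],
)

```text
time: 9.13
ee_pos: [0.4262, -0.0572, 0.0291]
orientation: [0.997, -0.079, -0.0, -0.0]
contact_force: [-0.6, -0.2, 0.6]
gripper_width: 0.0236
gripper_force: 30.0
```

Request:
move_arm(
  commands=[
    [[0,0.07,0.06,0,0,0,1],[0.2,0,0,0,0,0,1],[0.2,0.02,0,0,0,0,1],[0.2,0.02,0,0,0,0,1],[0.2,0.02,0,0,0,0,1],[0,0,0,0,0,0,1],[0,0,0,0,0,0,1]],
  ],
)

```text
time: 9.72
ee_pos: [0.4498, -0.0658, 0.0272]
orientation: [0.997, -0.08, 0.0, 0.0]
contact_force: [1.2, 0.8, -1.4]
gripper_width: 0.024
gripper_force: 30.0
```

```bash
cat >> h.py <<'E'
def st():
    s=state(); o=s['orientation']; f=s['contact_force'][:2]; print(round(s['time'],2),'xy',cr(s['ee_pos']).round(1),'z',s['ee_pos'][2].round(4),'yaw',np.degrees(2*np.arctan2(o[1],o[0])).round(2),'F',(f@EX).round(1),(f@EY).round(1),s['contact_force'][2].round(1))
E
python3 -c "
from h import *
st()"
```

```text
9.72 xy [-151.7   42.7] z 0.0272 yaw -9.13 F 1.1 1.0 -1.4
```

Request:
move_arm(
  commands=[
    [[0.2,0,0,0,0,0,1],[0.2,0,0.02,0,0,0,1],[0.2,0,0.02,0,0,0,1],[0.1,0,0,0,0,0,1],[0,0,0,0,0,0,1],[0,0,0,0,0,0,1]],
  ],
)

```text
time: 10.22
ee_pos: [0.4713, -0.0691, 0.0262]
orientation: [0.997, -0.08, 0.001, 0.0]
contact_force: [1.2, -0.6, 3.9]
gripper_width: 0.0239
gripper_force: 30.0
```

```bash
python3 -c "
from h import *
st()"
```

```text
10.22 xy [-129.9   42.9] z 0.0262 yaw -9.12 F 1.2 -0.5 3.9
```

Request:
move_arm(
  commands=[
    [[0,0,0,0,0,0,0.2],[0,0,0,0,0,0,0.2],[0,0,0,0,0,0,0.2],[0,0,-0.8,0,0,0,0.2],[0,0,-0.8,0,0,0,0.2],[-0.8,0,0,0,0,0,1],[-0.8,0,0,0,0,0,1],[0,0,0,0,0,0,1],[0,0,0,0,0,0,1],[0,0,0.75,0,0,0,1],[0,0,0.75,0,0,0,1],[0,0,0,0,0,0,1]],
  ],
)

```text
time: 11.22
ee_pos: [0.4218, -0.0612, 0.0264]
orientation: [0.997, -0.08, -0.002, -0.0]
contact_force: [-0.8, 0.5, -1.0]
gripper_width: 0.0004
gripper_force: 0.0
```

```bash
python3 - <<'E'
from h import *
st()
d=cap('side'); save(d,'side5.png',(180,110,330,230),4)
E
```

```text
11.22 xy [-180.    42.8] z 0.0264 yaw -9.12 F -0.9 0.3 -1.0
```

View pics/side5.png

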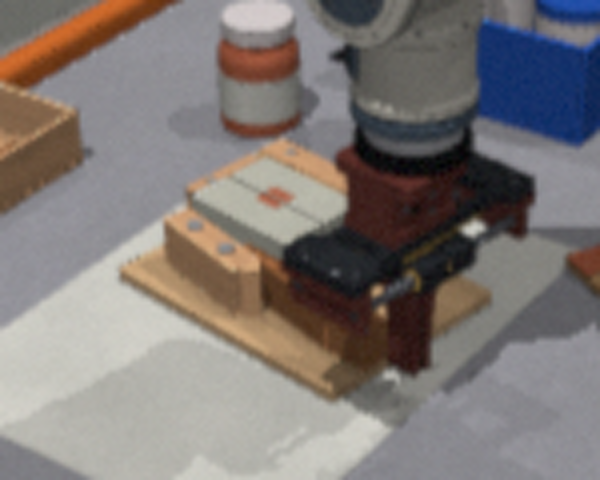

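The wedge lies flat in the slot (butt at (360,345)) and the closed fingers stand behind its end at (410,330). Pushing it in now.

Request:
move_arm(
  commands=[
    [[0.3,0,0,0,0,0,1],[0.2,0,0,0,0,0,1],[0.1,0,0,0,0,0,1],[0.1,0,0,0,0,0,1],[0.1,0.01,0,0,0,0,1],[0.1,0.01,0,0,0,0,1],[0,0,0,0,0,0,1]],
  ],
)

```text
time: 11.85
ee_pos: [0.45, -0.0663, 0.0292]
orientation: [0.997, -0.08, 0.001, 0.0]
contact_force: [-0.4, 0.4, 0.5]
gripper_width: 0.0008
gripper_force: 0.0
```

Request:
move_arm(
  commands=[
    [[0.1,0.015,0,0,0,0,1],[0.1,0.015,0,0,0,0,1],[0.1,0.015,0,0,0,0,1],[0,0,0,0,0,0,1]],
  ],
)

```text
time: 12.18
ee_pos: [0.4585, -0.0691, 0.0289]
orientation: [0.997, -0.08, 0.0, 0.0]
contact_force: [-0.2, -0.9, 0.5]
gripper_width: 0.0008
gripper_force: 0.0
```

```bash
python3 -c "
from h import *
st()"
```

```text
12.18 xy [-142.6   40.8] z 0.0289 yaw -9.13 F -0.1 -0.9 0.5
```

Request:
move_arm(
  commands=[
    [[0.1,0.015,0.01,0,0,0,1],[0.1,0.015,0.01,0,0,0,1],[0.1,0.015,0.01,0,0,0,1],[0,0,0,0,0,0,1]],
  ],
)

```text
time: 12.52
ee_pos: [0.4673, -0.0719, 0.028]
orientation: [0.997, -0.08, 0.0, 0.0]
contact_force: [-0.1, 0.0, 0.1]
gripper_width: 0.0004
gripper_force: 0.0
```

Request:
move_arm(
  commands=[
    [[0.07,0.01,0,0,0,0,1],[0.07,0.01,0,0,0,0,1],[0.07,0.01,0,0,0,0,1],[0,0,0,0,0,0,1]],
  ],
)

```text
time: 12.85
ee_pos: [0.4729, -0.0736, 0.028]
orientation: [0.997, -0.08, 0.0, 0.0]
contact_force: [0.3, -0.7, -0.1]
gripper_width: 0.0008
gripper_force: 0.0
```

```bash
python3 -c "
from h import *
st()"
```

```text
12.85 xy [-127.6   38.6] z 0.028 yaw -9.12 F 0.4 -0.7 -0.1
```

```bash
python3 - <<'E'
from h import *
d=cap('side'); P=pts(d); c=cr(P); H=P[...,2]
m=(c[...,1]>20)&(c[...,1]<60)&(c[...,0]>-170)&(c[...,0]<-42)&(H>.015)&(H<.05)
hs=cv2.cvtColor(d['frame'],cv2.COLOR_RGB2HSV)
m&=(hs[...,1]>120)&(hs[...,0]<20)
print(m.sum())
for x in range(-160,-40,6):
    k=m&(abs(c[...,0]-x)<3)
    if k.sum(): print(x,k.sum(),np.percentile(c[k][:,1],[5,50,95]).round(1),H[k].max().round(3),np.median(d['frame'][k],0))
E
```

```text
229
-142 16 [32.  38.8 46.5] 0.048 [49.5 26.5 22.5]
-136 14 [35.4 46.2 48.2] 0.05 [48.  25.  21.5]
-130 9 [44.3 47.3 50. ] 0.045 [47. 25. 21.]
-124 11 [45.7 47.2 49.9] 0.05 [55. 29. 24.]
-118 26 [41.3 47.7 52.9] 0.048 [66.  42.  26.5]
-112 16 [45.5 49.9 53.4] 0.044 [67.  43.5 27.5]
-106 18 [38.5 50.  52.9] 0.044 [68.5 45.5 29.5]
-100 24 [34.  48.7 53. ] 0.047 [66.5 44.  27. ]
-94 17 [30.2 50.1 52.6] 0.046 [65. 44. 28.]
-88 15 [32.7 50.3 53.2] 0.045 [65. 43. 27.]
-82 13 [30.2 51.6 52.3] 0.044 [75. 49. 30.]
-76 10 [49.1 51.  52.8] 0.04 [83.5 54.  34. ]
-70 7 [47.4 50.1 51.7] 0.036 [82. 53. 35.]
-64 8 [46.5 48.4 50.7] 0.035 [82.  53.5 34.5]
-58 9 [46.2 48.  50. ] 0.036 [81. 54. 34.]
-52 5 [45.9 46.1 47.5] 0.033 [79. 52. 33.]
-46 8 [44.7 45.  46.7] 0.034 [68.5 46.  28.5]
```

Request:
move_arm(
  commands=[
    [[0.05,0.007,0,0,0,0,1],[0.05,0.007,0,0,0,0,1],[0,0,0,0,0,0,1]],
  ],
)

```text
time: 13.15
ee_pos: [0.4756, -0.0745, 0.028]
orientation: [0.997, -0.08, 0.0, 0.0]
contact_force: [-0.3, 0.1, 0.0]
gripper_width: 0.0008
gripper_force: 0.3
```

Request:
move_arm(
  commands=[
    [[0.05,0.005,0,0,0,0,1],[0.05,0.005,0,0,0,0,1],[0,0,0,0,0,0,1]],
  ],
)

```text
time: 13.4
ee_pos: [0.4785, -0.0754, 0.028]
orientation: [0.997, -0.08, -0.0, 0.0]
contact_force: [-1.7, -0.8, 0.4]
gripper_width: 0.0005
gripper_force: 0.6
```

Request:
move_arm(
  commands=[
    [[0.05,0.005,0,0,0,0,1],[0.05,0.005,0,0,0,0,1],[0,0,0,0,0,0,1]],
  ],
)

```text
time: 13.65
ee_pos: [0.4801, -0.0758, 0.0278]
orientation: [0.997, -0.08, -0.001, -0.0]
contact_force: [-5.7, 0.4, 3.1]
gripper_width: 0.0002
gripper_force: 2.5
```

Request:
move_arm(
  commands=[
    [[0.04,0.002,0,0,0,0,1],[0,0,0,0,0,0,1],[0,0,0,0,0,0,1]],
  ],
)

```text
time: 13.9
ee_pos: [0.4802, -0.0758, 0.0276]
orientation: [0.997, -0.079, -0.002, -0.0]
contact_force: [-7.5, -0.0, 4.6]
gripper_width: -0.0
gripper_force: 3.6
```

Request:
move_arm(
  commands=[
    [[0.04,0.002,0,0,0,0,1],[0,0,0,0,0,0,1],[0,0,0,0,0,0,1]],
  ],
)

```text
time: 14.15
ee_pos: [0.4805, -0.0759, 0.0275]
orientation: [0.997, -0.08, -0.003, -0.0]
contact_force: [-9.5, 0.6, 5.1]
gripper_width: 0.0007
gripper_force: 4.6
```

```bash
python3 -c "
from h import *
st()"
```

```text
14.15 xy [-119.7   37.6] z 0.0275 yaw -9.12 F -9.5 -0.9 5.1
```

Request:
move_arm(
  commands=[
    [[0.05,0.003,0,0,0,0,1],[0,0,0,0,0,0,1],[0,0,0,0,0,0,1]],
  ],
)

```text
time: 14.4
ee_pos: [0.481, -0.0761, 0.0273]
orientation: [0.997, -0.079, -0.004, -0.0]
contact_force: [-12.0, 1.3, 7.9]
gripper_width: 0.0008
gripper_force: 5.7
```

Request:
move_arm(
  commands=[
    [[0.05,0.003,0,0,0,0,1],[0,0,0,0,0,0,1],[0,0,0,0,0,0,1]],
  ],
)

```text
time: 14.65
ee_pos: [0.4814, -0.0762, 0.0271]
orientation: [0.997, -0.079, -0.005, -0.001]
contact_force: [-13.3, 2.2, 7.7]
gripper_width: 0.0003
gripper_force: 6.9
```

Request:
move_arm(
  commands=[
    [[0.04,0.003,0,0,0,0,1],[0,0,0,0,0,0,1],[0,0,0,0,0,0,1]],
  ],
)

```text
time: 14.9
ee_pos: [0.4816, -0.0763, 0.027]
orientation: [0.997, -0.079, -0.006, -0.001]
contact_force: [-16.0, 1.9, 9.7]
gripper_width: 0.0003
gripper_force: 8.0
```

```bash
python3 -c "
from h import *
st()"
```

```text
14.9 xy [-118.6   37.5] z 0.027 yaw -9.12 F -16.1 -0.6 9.7
```

Request:
move_arm(
  commands=[
    [[0.03,0.002,0,0,0,0,1],[0,0,0,0,0,0,1],[0,0,0,0,0,0,1]],
  ],
)

```text
time: 15.15
ee_pos: [0.4818, -0.0763, 0.0269]
orientation: [0.997, -0.079, -0.007, -0.001]
contact_force: [-17.7, 2.8, 10.9]
gripper_width: 0.0003
gripper_force: 8.7
```

Request:
move_arm(
  commands=[
    [[-0.1,0,0,0,0,0,1],[-0.1,0,0,0,0,0,1],[-0.3,0,0,0,0,0,1],[-0.5,0,0,0,0,0,1],[-0.8,0,-0.5,0,0,0,1],[0,0,-0.9,0,0,0,1],[0,0,-0.9,0,0,0,1],[0,-0.9,-0.5,0,0,0,1],[0,-0.9,0,0,0,0,1],[0,-0.9,0,0,0,0,1],[0,-0.9,0,0,0,0,1],[0,-0.9,0,0,0,0,1],[0,-0.9,0,0,0,0,1],[0,-0.9,0,0,0,0,1],[0,0,0,0,0,0,1]],
  ],
)

```text
time: 16.4
ee_pos: [0.4672, 0.1212, 0.1127]
orientation: [0.997, -0.078, 0.002, -0.001]
contact_force: [0.7, -0.0, -0.4]
gripper_width: 0.0005
gripper_force: 0.0
```

```bash
python3 - <<'E'
from h import *
st()
d=cap('top'); save(d,'top6.png',(240,130,340,235),5); P=pts(d); c=cr(P); H=P[...,2]
m=(c[...,1]>15)&(c[...,1]<60)&(c[...,0]>-130)&(c[...,0]<-45)&(H>.03)&(H<.055)
for x in range(-120,-45,8):
    k=m&(abs(c[...,0]-x)<4)
    if k.sum(): print(x,k.sum(),c[k][:,1].min().round(1),c[k][:,1].max().round(1),np.median(H[k]).round(4))
q=c[(H>.0585)&(H<.067)&(abs(c[...,0])<75)&(c[...,1]>-49)&(c[...,1]<45)&(c[...,0]<45)]
print(np.percentile(q,[2,98],axis=0).round(1))
E
```

```text
16.4 xy [-164.4  230.1] z 0.1127 yaw -8.95 F 0.7 0.1 -0.4
-112 2 36.6 42.8 0.0335
-104 22 27.5 49.4 0.0429
-96 22 26.0 48.9 0.0458
-88 18 27.5 49.4 0.0463
-80 20 25.9 48.3 0.0454
-72 20 26.9 49.4 0.0442
-64 18 27.8 47.8 0.0454
-56 18 26.2 45.7 0.0452
-48 29 15.2 59.5 0.0457
[[-48.5 -47.1]
 [ 43.2  24.1]]
```

View pics/top6.png

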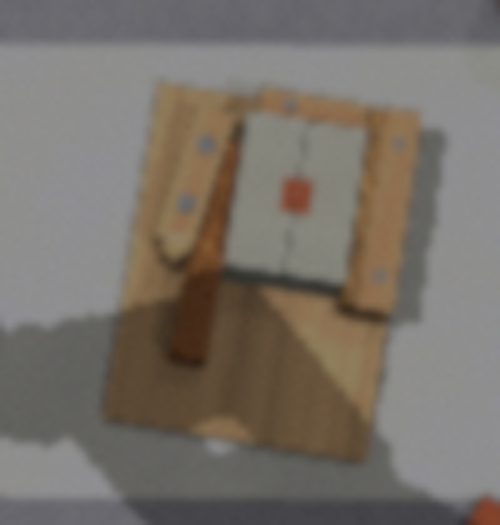

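The wedge lies straight in the slot, butt at (190,345) and tip near (238,125), parallel to the cradle. The halves are closed against the fence and the stop, and the last push peaked at about 18 N. I'm handing it in.

```bash
python3 -c "
from h import *
print(arm.hand_in())"
```

```text
the job is handed in; nothing more can be done
None
```

I handed the job in with both halves against the end stop and fence, the wedge flat and straight about 70 mm into the slot after a gentle final push of about 18 N, and the arm clear; the result was not reported back, and I could not measure the force on the mould directly.

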